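Start the external calibration of a laboratory balance

ROBOT

A 6-joint arm with a two-finger parallel gripper is mounted at the origin on the work surface. World frame = base frame: x ahead of the robot, y to its left, z up, the work surface at z = 0. Lengths are in m, angles in rad, forces in N, time in s.
With the tool pointing down it reaches from about 0.35 to 0.775 m from the base axis. Payload 7.3 kg.
Tool frame: the origin (TCP) lies between the finger pads; the fingertips stand 14 mm ahead of it and the grasp point (between the pads) lies 5 mm behind it; z points along the fingers, y is the line along which they close (so a half turn about z gives the same grasp; the last joint's range is limited). The gripper opens to 92 mm and grips with 3 to 60 N. Pads are 19 mm wide; open, the fingers measure 130 mm over their backs; the gripper's body (75 mm by 190 mm) begins 47 mm behind the grasp point.
Start: joints at [1.145, 0.342, 1.524, -0, 1.275, -0.146], TCP at [0.145, 0.505, 0.241] pointing down, gripper open.
Joint ranges: [-2.53, 2.53], [-0.77, 2.02], [0.04, 2.7], [-1, 4.14], [0.28, 2.66], [-3.11, 3.11]. Speed limits (rad/s): [2.57, 2.57, 3.14, 3.14, 3.14, 3.14].

INTERFACE

Orientations are given as a unit quaternion [x, y, z, w].
In Python, from rig import manip, optics, workorder gives the robot as it stands. The module is installed in compiled form; this text tells all that it offers.
- The arm moves only by the tool jog_arm, never from a script. Its argument "moves" is a list that holds one entry, the list of rows, each a list of 5 numbers: the shift along the tool's x, y, z in m, then the turn about the tool's z in degrees, then the closure, from 0 (fully open) to 1 (shut). A call has 1 to 5 rows; each row shifts and turns the commanded pose from where the row before left it, along the tool's axes as they then stand; what a row does not reach is not made up. A row lasts 1/10 s, in which the tool goes at most 50 mm and 8.59 degrees, less where a joint would pass 70% of its speed; a pose out of reach is approached as far as the arm can. A call is refused whole if a number of a shift passes 0.05 or a number of a turn 8.59, either way. A call with a gripper value outside its range is refused whole. The fingers move at their own pace and stop on an object; "grip_force" is the grip in N (left out, the last holds). Time passes only in rows, so rows that do not move let the fingers close. It gives the time, the measured TCP pose, the force, the opening and the grip force at its end, in the units of the state.
- manip.sense(): the state, without advancing time (a new reading comes with each control period).
- optics.get_image(name): name is "scene" or "top"; returns the picture (420x560x3 uint8, red, green, blue); there is no depth.
- optics.camera_params(name): a dict with "fx", "fy", "cx", "cy" (pixels), "extrinsics" (4x4, takes a point from world to camera coordinates). Camera axes: x right, y down, z forward; pixel columns grow to the right and rows downward; lengths in m; the calibration is good to about 2 mm. A picture is of the moment at which its call begins. camera_params takes no time and is no camera call.
- workorder.close_job(): hands the job in; it is judged then, once.
The state is a dict: "time_s": time; "joint_pos": joint angles; "joint_velocities": joint speeds; "joint_torque": joint torques, N m; "ee_pos": TCP position; "tcp_rot": TCP orientation; "contact_force": force on the tool from outside, world axes, zero at the start; "ft_torque": the same for the moment, N m; "finger_gap": opening from 0.0 (shut) to 1.0 (fully open); "finger_force": force on a finger pad.
Only numpy, scipy, OpenCV 4.12 (cv2) and the standard library are available. Lean on these libraries where they do the work, as an engineer would, in place of code of your own. Each camera call takes 0.05 s, during which the arm holds its last target. There are 200 camera calls.

TASK

Stand the largest of the three knobbed steel weights upright on the balance's small raised pan, wholly on it, and let it go. Only then take the stylus out of its stand, reach its thin end down through the round hole in the balance's top and push the recessed calibration button down, nearly to its stop. Finish while still gripping the stylus and holding the button down with the weight standing on the pan, and leave the two smaller weights, the bottle, beaker, dish and mug where they are.

Things in the scene. Friction and masses are not known exactly. Their poses are not given: they have to be found in the camera images.
- weight_large_center (a point): Largest of three upright steel calibration weights (about 200 g): round body 32 mm in diameter and 38 mm tall, topped by a round knob 18 mm in diameter, 54 mm tall in all. The point is on its axis, half-way up (27 mm above its underside); z is up along the axis. It stands loose on the bench.
- weight_mid_center (a point): Middle weight, same shape: 25 mm in diameter, 43 mm tall, point on the axis half-way up. To be left alone.
- weight_small_center (a point): Smallest weight, same shape: 20 mm in diameter, 34 mm tall, point on the axis half-way up. To be left alone.
- balance: White laboratory balance, fixed to the bench: flat box 200 mm (its x) by 220 mm (its y) by 65 mm high, origin at the centre of its underside, z up. The pan is on its -y half; the hole is near its corner towards -x and +y, framed by a thin grey square; a dark display lies between -x edge and pan.
- pan_top (a point): Centre of the top face of the balance's pan: a level, fixed steel disc 52 mm in diameter and 6 mm thick on a 20 mm post, its top 93 mm above the bench. z is up.
- aperture (a point): Centre of the mouth of the round hole in the balance's flat top, 65 mm above the bench: vertical, 15 mm in diameter with a 2 mm chamfer. The button lies at the bottom of it. z is up.
- button_top (a point): Centre of the top of the recessed calibration button, a black cap 12 mm in diameter, 22 mm below the hole's mouth when not pressed; it moves with the button.
- cal_button (a joint): Travel of the calibration button, in m, straight down: 0 when up, 0.006 at its stop. A spring pushes it back up: 1.5 N to start it, rising evenly to 5 N at the stop. It does not latch.
- stylus_grip (a point): Stylus, upright in its stand: a black square handle 16 mm by 16 mm and 60 mm long, above a straight round steel shaft 7 mm in diameter and 46 mm long; 45 g. The point is the centre of the handle, 76 mm above the shaft's tip; z points up away from the tip, x and y are square to the handle's flat sides.
- stylus_tip (a point): Centre of the lower end of the stylus's shaft; same axes.
- stand: Stylus stand, fixed: a grey block 60 mm by 60 mm by 52 mm high with a vertical 11 mm hole at its middle; origin at the centre of its underside. The stylus's shaft hangs in the hole and its handle rests on the block's top, so that the stylus comes out straight up, after 46 mm.
- bottle: White bottle, 56 mm in diameter, 130 mm tall, origin under its centre. To be left alone.
- beaker: Glass beaker, 64 mm in diameter, 80 mm tall, origin under its centre. To be left alone.
- dish: Clear closed dish, 60 mm in diameter, 14 mm tall, origin under its centre. To be left alone.
- mug: White mug, 76 mm in diameter, 85 mm tall, handle on its y side, origin under its centre. To be left alone.
Not all that is in view belongs to the job. Of the things shaped like the part that bears stylus_grip, the black one is meant.

How it is judged:
By the outcome, as a careful person would: the job done as asked, in the order asked, and still so for the second after the job is handed in, while the arm keeps its last pose, push and grip.
It also fails if it takes over 59 s, if anything falls off the work surface, if the arm or the gripper's body presses on something with over 40 N, if the wrist force passes 120 N, or if a joint passes its speed limit or range.

## Working session

There is one attempt and no reset: what is moved stays moved. The work goes in short steps, Python scripts to look and compute and a tool call to move; the robot and the scene stay as the last step left them, time stands still between calls to the robot, and variables do not carry over. Pictures are saved under pics/ and viewed, at most 10 in all, crops included, and the job is handed in when it is done.

Besides the shell and the picture viewer there is one more tool, called after ">>>" as name(argument=value, ...) on one line, values as JSON. jog_arm: Moves the arm, as the interface text tells. Its arguments: {"type":"object","properties":{"moves":{"type":"array","items":{"type":"array","items":{"type":"array","items":{"type":"number"}}}},"grip_force":{"type":"number"}},"required":["moves"]}

```bash
mkdir -p pics; python3 - <<'E'
from rig import manip, optics
import cv2, numpy as np
for n in("top","scene"):
    im=optics.get_image(n); cv2.imwrite(f"pics/{n}0.png",cv2.resize(im[:,:,::-1],(800,600),interpolation=cv2.INTER_CUBIC)); cv2.imwrite(f"pics/{n}0_raw.png",im[:,:,::-1])
    p=optics.camera_params(n); print(n,{k:(np.round(v,4).tolist()) for k,v in p.items()})
s=manip.sense(); print(s)
E
```

```text
top {'fx': 411.5925, 'fy': 411.5925, 'cx': 276.5075, 'cy': 203.561, 'extrinsics': [[0.0037, -0.9999, 0.0107, 0.0146], [-0.9884, -0.0053, -0.1517, 0.5837], [0.1517, -0.01, -0.9884, 0.9548], [0.0, 0.0, 0.0, 1.0]]}
scene {'fx': 385.0302, 'fy': 385.0302, 'cx': 273.1255, 'cy': 207.8768, 'extrinsics': [[0.2085, 0.978, -0.0059, -0.1309], [0.7346, -0.1606, -0.6592, -0.3672], [-0.6456, 0.1331, -0.752, 1.3031], [0.0, 0.0, 0.0, 1.0]]}
{'time_s': 0.1, 'joint_pos': array([ 1.14501423e+00,  3.42672994e-01,  1.52491334e+00, -1.26149083e-05,
        1.27541093e+00, -1.46032247e-01]), 'joint_velocities': array([ 0.00196832, -0.00254651, -0.00206925, -0.00046457, -0.00183372,
       -0.0008167 ]), 'joint_torque': array([ 1.54007334e-04, -4.32015359e+01, -2.44688988e+01,  7.18233478e-02,
        5.27624774e-02, -2.94422910e-05]), 'ee_pos': array([0.14481529, 0.50427409, 0.24010694]), 'tcp_rot': array([ 1.39417406e-01,  9.90233454e-01, -6.75499324e-04, -1.92282140e-04]), 'contact_force': array([ 0.16051331,  0.45028895, -0.97452596]), 'ft_torque': array([ 0.06179541,  0.0464074 , -0.03660032]), 'finger_force': 0.0, 'finger_gap': 0.9975708606779307}
```

View pics/top0.png

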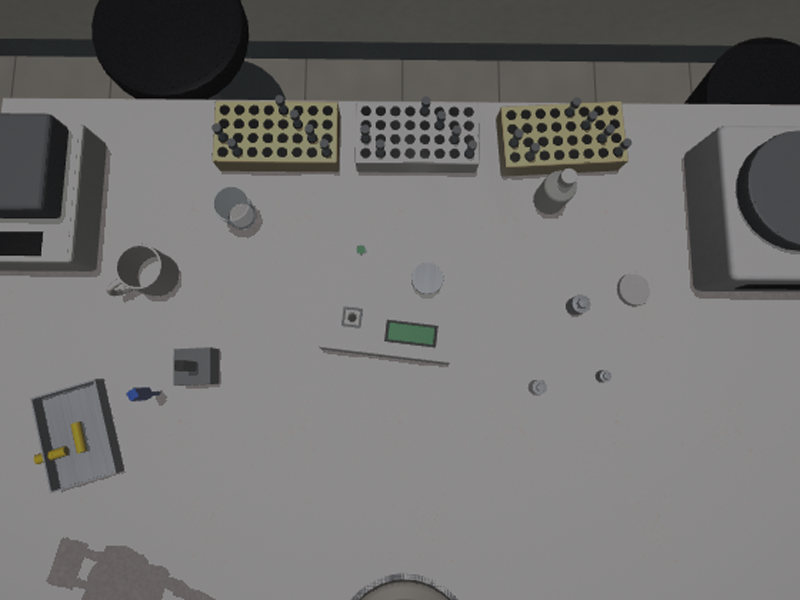

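View pics/scene0.png

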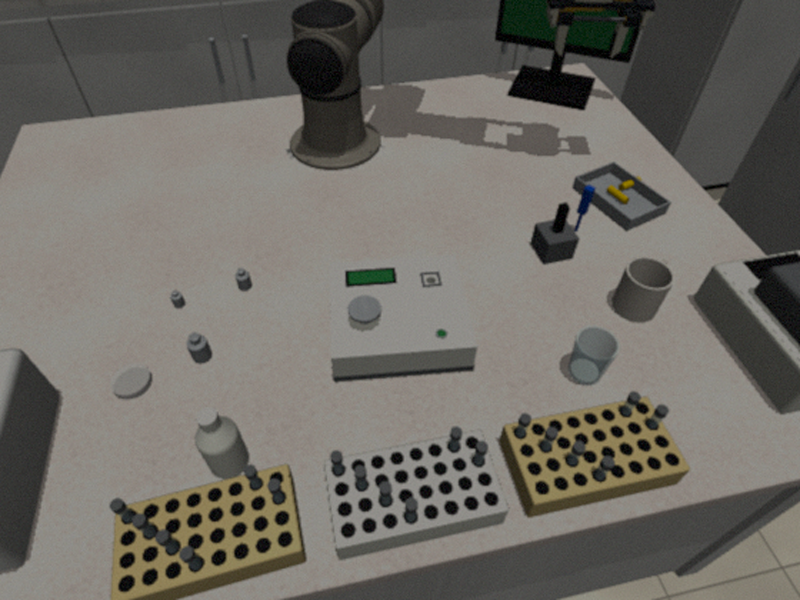

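Candidates in the top view: the weights at (580,304), (538,387) and (603,376), of which (580,304) is clearly the largest. For the stylus, there's a black one in the stand at (186,367) and a blue decoy at (140,394), so I choose black. Next is a close crop to check this and read the pixels.

```bash
python3 - <<'E'
import cv2, numpy as np
T=cv2.imread("pics/top0_raw.png");S=cv2.imread("pics/scene0_raw.png")
def c(im,u,v,h=25,w=33,z=8):
    o=cv2.resize(im[v-h:v+h,u-w:u+w],None,fx=4,fy=4,interpolation=cv2.INTER_CUBIC)
    o=cv2.convertScaleAbs(o,alpha=1.4)
    for k in range(0,2*w,10): cv2.line(o,(4*k,0),(4*k,5),(0,0,255),1)
    for k in range(0,2*h,10): cv2.line(o,(0,4*k),(5,4*k),(0,0,255),1)
    cv2.putText(o,f"{u-w},{v-h}",(8,16),0,.45,(0,0,255),1);return o
r=[np.hstack([c(T,400,215),c(T,250,225),c(T,290,205)]),np.hstack([c(T,130,257),c(S,139,243),c(S,255,216)]),np.hstack([c(S,301,196),c(S,393,155),c(S,160,205)])]
cv2.imwrite("pics/m1.png",np.vstack(r))
E
```

```text
(no output)
```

View pics/m1.png

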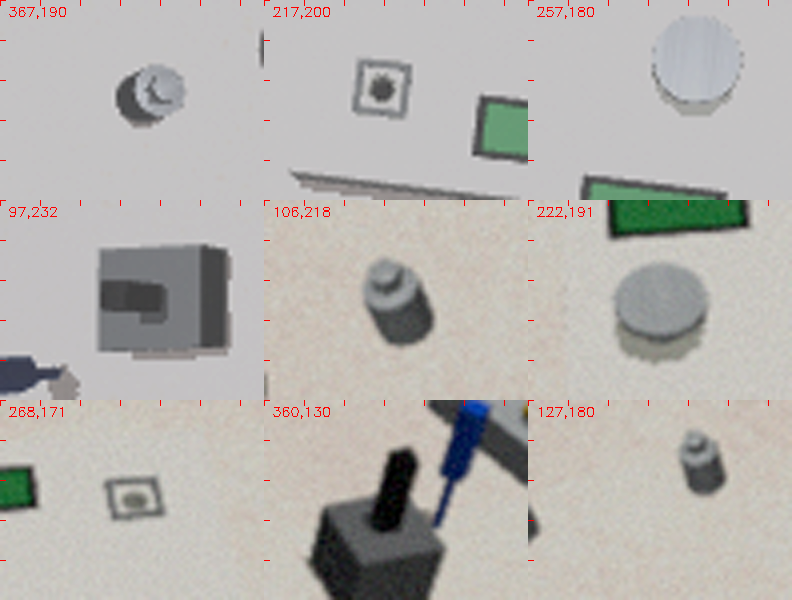

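The crop confirms the large weight, with its knob at raw top (408.5,212) and scene (136.5,235). It also shows the black stylus in the stand, at raw top (134,257), the hole at (246,222) and the pan at (299,194.5).

```bash
cat > h.py <<'E'
from rig import manip, optics
import numpy as np, cv2
P={n:optics.camera_params(n) for n in("top","scene")}
def onz(n,u,v,z):
    p=P[n];E=np.array(p["extrinsics"]);R=E[:3,:3];C=-R.T@E[:3,3]
    d=R.T@np.array([(u-p["cx"])/p["fx"],(v-p["cy"])/p["fy"],1]);return C+d*(z-C[2])/d[2]
def proj(n,X):
    p=P[n];c=(np.array(p["extrinsics"])@np.r_[X,1])[:3];return np.array([p["cx"]+p["fx"]*c[0]/c[2],p["cy"]+p["fy"]*c[1]/c[2]])
def st():
    s=manip.sense();q=s["tcp_rot"];return s,s["ee_pos"],np.degrees(np.arctan2(2*q[0]*q[1],q[0]**2-q[1]**2))
def to(X):  # tool-axes shift + info from current pose to world X
    s,e,y=st();R=np.array(__import__("scipy.spatial.transform",fromlist=["Rotation"]).Rotation.from_quat(s["tcp_rot"]).as_matrix())
    return np.round(R.T@(np.array(X)-e),4)
E
python3 - <<'E'
from h import *
for nm,t,s,z in [("knob",(408.4,212.1),(136.2,234.7),.054),("hole",(246,221.8),(301.3,195.3),.065),("pan",(299,194.4),(254.9,215.6),.093),("stand",(134,256.7),None,.052),
 ("bottle",(567/1.4286,177/1.4286),(208/1.4286,420/1.4286),.13),("dish",(633/1.4286,289/1.4286),(132/1.4286,383/1.4286),.014),("mid",(540/1.4286,384/1.4286),None,.04),("small",(605/1.4286,375/1.4286),None,.034)]:
    a=onz("top",*t,z); print(nm,"top",a.round(4),"scene",onz("scene",*s,z).round(4) if s else proj("scene",a).round(1))
a=onz("top",134,256.7,.052);a[2]=.112;print("handle top proj",proj("top",a),proj("scene",a))
print(st()[1:], to(a))
# balance yaw from top: frame/ edge of balance front  (321,348)-(448,362) of the 800 pic at z=.065
p,q=[onz("top",u/1.4286,v/1.4286,.065) for u,v in((321,348),(448,362))];print(p,q,np.degrees(np.arctan2(*(q-p)[1::-1])))
E
```

```text
knob top [ 0.5631 -0.3     0.054 ] scene [ 0.5645 -0.2983  0.054 ]
hole top [0.5365 0.0893 0.065 ] scene [0.5367 0.0887 0.065 ]
pan top [ 0.5979 -0.0343  0.093 ] scene [ 0.5989 -0.034   0.093 ]
stand top [0.4541 0.3523 0.052 ] scene [389.6 160.8]
bottle top [ 0.7567 -0.2573  0.13  ] scene [ 0.7661 -0.2577  0.13  ]
dish top [ 0.5937 -0.402   0.014 ] scene [ 0.6051 -0.4022  0.014 ]
mid top [ 0.428  -0.2257  0.04  ] scene [168.5 190.8]
small top [ 0.4434 -0.3376  0.034 ] scene [123.  203.9]
handle top proj [124.99880083 256.04692379] [394.89777005 142.95097436]
(array([0.14481529, 0.50427409, 0.24010694]), np.float64(163.9717251504916)) [-0.3393 -0.0605  0.1281]
[0.48505801 0.13828294 0.065     ] [ 0.46312934 -0.06964686  0.065     ] -96.02026630298138
```

>>> jog_arm(moves=[[[-0.04,-0.018,0,0,0.4],[-0.04,-0.018,0,0,0.4],[-0.04,-0.018,0,0,0.4],[-0.04,-0.018,0,0,0.4],[-0.04,-0.018,0,0,0.4]]], grip_force=20)

```text
time_s: 0.6
ee_pos: [0.3132, 0.3615, 0.2405]
tcp_rot: [0.139, 0.99, -0.0, -0.0]
contact_force: [1.0, 0.1, -0.5]
finger_gap: 0.624
finger_force: 0.0
```

>>> jog_arm(moves=[[[-0.04,-0.018,0,0,0.4],[-0.04,-0.018,0,0,0.4],[-0.04,-0.018,0,0,0.4],[-0.04,-0.018,0,0,0.4],[-0.02,-0.038,0,0,0.4]]])

```text
time_s: 1.1
ee_pos: [0.4576, 0.2064, 0.2401]
tcp_rot: [0.14, 0.99, 0.0, 0.0]
contact_force: [0.3, 0.8, -0.1]
finger_gap: 0.6
finger_force: 0.0
```

>>> jog_arm(moves=[[[-0.02,-0.038,0,0,0.4],[-0.02,-0.038,0,0,0.4],[-0.02,-0.038,0,0,0.4],[-0.02,-0.038,0,0,0.4],[-0.02,-0.038,0,0,0.4]]])

```text
time_s: 1.6
ee_pos: [0.4985, -0.0045, 0.2405]
tcp_rot: [0.139, 0.99, 0.0, -0.0]
contact_force: [0.7, 0.8, -0.4]
finger_gap: 0.599
finger_force: 0.0
```

>>> jog_arm(moves=[[[-0.02,-0.038,0,0,0.4],[-0.02,-0.038,0,0,0.4],[-0.02,-0.038,0,0,0.4],[-0.02,-0.038,0,0,0.4],[-0.02,-0.038,0,0,0.4]]])

```text
time_s: 2.1
ee_pos: [0.5421, -0.2147, 0.2403]
tcp_rot: [0.14, 0.99, 0.0, -0.0]
contact_force: [1.6, -0.1, 0.8]
finger_gap: 0.6
finger_force: 0.0
```

```bash
python3 - <<'E'
from h import *
s,e,y=st();print(e,y,s["joint_pos"].round(2),s["finger_gap"],s["contact_force"].round(1));print("to weight",to([.5638,-.2992,.10]))
h=[onz("top",135/1.4286,394/1.4286,z) for z in(0,.05,.1)];print("blue",h); g=[onz("scene",577/1.4286,230/1.4286,z) for z in(0,.05,.1)];print(g); print(onz("top",160/1.4286,397/1.4286,0),onz("top",160/1.4286,397/1.4286,.05))
E
```

```text
[ 0.54211635 -0.21473396  0.24027408] 163.9593355063938 [-0.51  0.45  1.36  0.    1.33 -1.8 ] 0.6004949896911423 [ 1.6 -0.1  0.8]
to weight [-0.0443 -0.0752  0.1402]
blue [array([0.40832959, 0.46369508, 0.        ]), array([0.40947685, 0.44255103, 0.05      ]), array([0.41062411, 0.42140699, 0.1       ])]
[array([0.411665  , 0.42605464, 0.        ]), array([0.46096499, 0.39007295, 0.05      ]), array([0.51026498, 0.35409127, 0.1       ])]
[0.40339365 0.42051552 0.        ] [0.40478004 0.40146333 0.05      ]
```

>>> jog_arm(moves=[[[-0.015,-0.025,0.03,0,0.4],[-0.015,-0.025,0.03,0,0.4],[-0.0143,-0.0252,0.03,0,0.4],[0,0,0.045,0,0.4],[0,0,0.0,0,0.4]]])

```text
time_s: 2.6
ee_pos: [0.5603, -0.2959, 0.0987]
tcp_rot: [0.14, 0.99, 0.003, -0.006]
contact_force: [-0.9, 1.1, -0.7]
finger_gap: 0.6
finger_force: 0.0
```

```bash
python3 - <<'E'
from h import *
s,e,y=st();print(e,y,to([.5638,-.2992,.019]))
T=optics.get_image("top")[:,:,::-1];S=optics.get_image("scene")[:,:,::-1]
f=lambda im,u,v:cv2.convertScaleAbs(cv2.resize(im[v-50:v+50,u-50:u+50],(400,400),interpolation=cv2.INTER_CUBIC),alpha=1.4)
cv2.imwrite("pics/w1.png",np.hstack([f(T,405,215),f(S,139,235)]))
E
```

```text
[ 0.56030196 -0.29588414  0.09870785] 163.88863652376833 [-0.0053 -0.0026  0.0796]
```

View pics/w1.png

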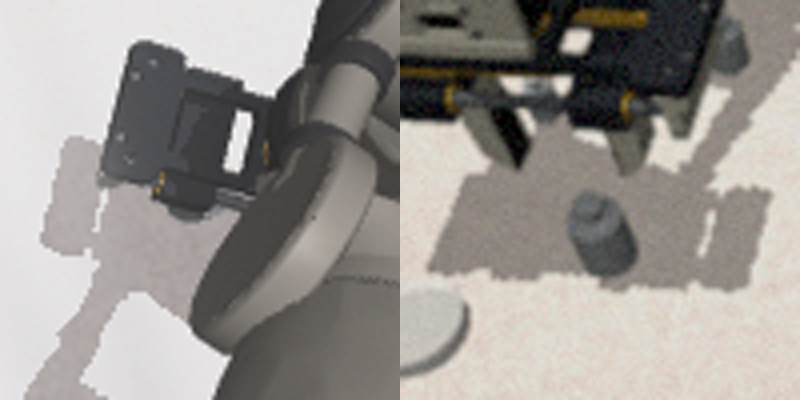

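The weight sits under the fingers, midway between them (scene crop: weight at (600,230), tips at (520,165) and (630,170)). Descend and grip.

>>> jog_arm(moves=[[[-0.0035,-0.0025,0,0,0.4],[0,0,0.03,0,0.4],[0,0,0.03,0,0.4],[0,0,0.019,0,0.4],[0,0,0,0,0.4]]])

```text
time_s: 3.2
ee_pos: [0.5667, -0.3002, 0.0265]
tcp_rot: [0.139, 0.99, 0.0, -0.001]
contact_force: [0.3, -0.3, 0.3]
finger_gap: 0.597
finger_force: 0.0
```

>>> jog_arm(moves=[[[0,0,0,0,0.5],[0,0,0,0,0.6],[0,0,0,0,0.7],[0,0,0,0,0.8],[0,0,0,0,0.8]]])

```text
time_s: 3.7
ee_pos: [0.5675, -0.3013, 0.0283]
tcp_rot: [0.139, 0.99, -0.001, 0.001]
contact_force: [-0.1, 0.5, 6.8]
finger_gap: 0.347
finger_force: 20.0
```

```bash
python3 - <<'E'
from h import *
s,e,y=st();print(e,y,s["finger_gap"]*92,s["finger_force"],s["contact_force"].round(2),to([.5638,-.2992,.019]))
E
```

```text
[ 0.56752542 -0.30134336  0.02833678] 163.968369120502 31.918207988051417 20.001610815525055 [-0.13  0.46  6.78] [0.0042 0.001  0.0093]
```

Gripped on the body (31.9 mm), but about 9 mm too high, so I'll re-grip lower and centred.

>>> jog_arm(moves=[[[0,0,0,0,0.6],[0,0,0,0,0.5],[0.003,0,0,0,0.45],[0,0,0.005,0,0.45],[0,0,0.004,0,0.45]]])

```text
time_s: 4.2
ee_pos: [0.5635, -0.2999, 0.0171]
tcp_rot: [0.139, 0.99, 0.0, -0.0]
contact_force: [-0.5, -0.1, -0.3]
finger_gap: 0.546
finger_force: 0.0
```

```bash
python3 - <<'E'
from h import *
s,e,y=st();print(e,y,s["finger_gap"]*92,s["contact_force"].round(2),to([.5638,-.2992,.019]))
S=optics.get_image("scene")[:,:,::-1]
f=lambda im,u,v:cv2.convertScaleAbs(cv2.resize(im[v-40:v+40,u-50:u+50],(800,600),interpolation=cv2.INTER_CUBIC),alpha=1.4)
cv2.imwrite("pics/w2.png",f(S,139,235))
E
```

```text
[ 0.563545  -0.2998896  0.0170756] 163.96456802179364 50.25866173644332 [-0.48 -0.1  -0.28] [-0.0001  0.0007 -0.0019]
```

View pics/w2.png

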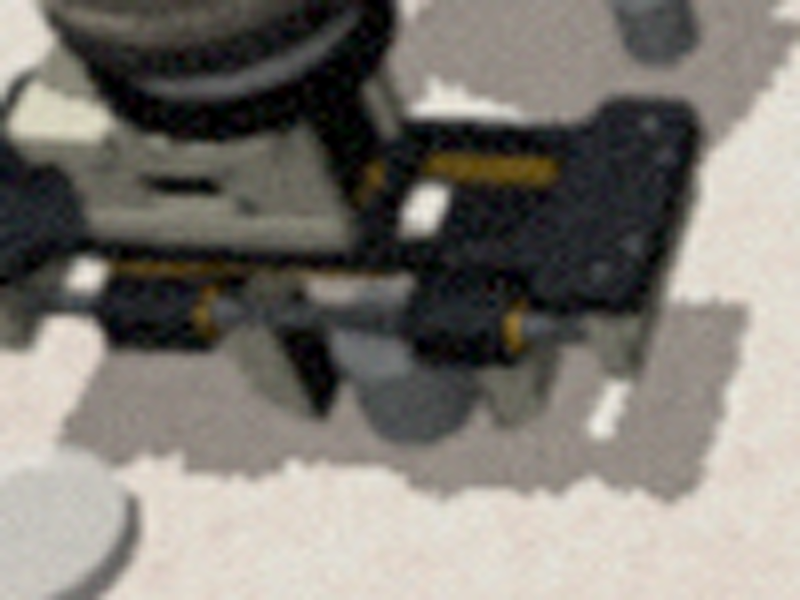

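The weight stands upright between the fingers at crop (415,400). Grip and lift.

>>> jog_arm(moves=[[[0,0,0,0,0.6],[0,0,0,0,0.7],[0,0,0,0,0.8],[0,0,0,0,0.8],[0,0,0,0,0.8]]])

```text
time_s: 4.75
ee_pos: [0.564, -0.3001, 0.0178]
tcp_rot: [0.139, 0.99, -0.0, 0.0]
contact_force: [0.5, -0.3, -0.7]
finger_gap: 0.347
finger_force: 20.0
```

>>> jog_arm(moves=[[[0,0,-0.02,0,0.8],[0,0,-0.04,0,0.8],[0,0,-0.04,0,0.8],[0,0,-0.04,0,0.8],[0,0,0,0,0.8]]])

```text
time_s: 5.25
ee_pos: [0.5664, -0.3017, 0.1643]
tcp_rot: [0.139, 0.99, -0.003, 0.005]
contact_force: [0.4, -0.5, -1.1]
finger_gap: 0.345
finger_force: 20.0
```

```bash
python3 - <<'E'
from h import *
s,e,y=st();print(e,y,s["finger_gap"]*92,s["finger_force"],s["contact_force"].round(2),to([.5984,-.0342,.16]))
E
```

```text
[ 0.56638172 -0.30171116  0.1643041 ] 163.97795703732666 31.773698647086697 19.999845027923584 [ 0.44 -0.52 -1.09] [0.0431 0.266  0.0029]
```

>>> jog_arm(moves=[[[0.005,0.032,0,0,0.8],[0.005,0.034,0,0,0.8],[0.005,0.034,0,0,0.8],[0.005,0.034,0,0,0.8],[0.005,0.034,0,0,0.8]]])

```text
time_s: 5.75
ee_pos: [0.5857, -0.1301, 0.1566]
tcp_rot: [0.14, 0.99, 0.0, -0.001]
contact_force: [0.3, 0.3, -1.7]
finger_gap: 0.343
finger_force: 20.0
```

>>> jog_arm(moves=[[[0.005,0.034,0,0,0.8],[0.005,0.034,0,0,0.8],[0.005,0.025,0,0,0.8],[0,0,0,0,0.8],[0,0,0,0,0.8]]])

```text
time_s: 6.25
ee_pos: [0.5971, -0.0378, 0.1569]
tcp_rot: [0.139, 0.99, -0.0, -0.001]
contact_force: [-0.3, -0.6, -1.9]
finger_gap: 0.344
finger_force: 20.0
```

```bash
python3 - <<'E'
from h import *
s,e,y=st();print(e,y,s["tcp_rot"],s["joint_velocities"].round(3),s["contact_force"].round(2),to([.5984,-.0342,.1115]))
E
```

```text
[ 0.59705593 -0.03775892  0.15691893] 164.0537801363175 [ 1.38708300e-01  9.90333041e-01 -1.30271780e-04 -6.76729475e-04] [-0.031 -0.001 -0.006 -0.004  0.    -0.001] [-0.35 -0.64 -1.89] [-0.0004  0.0038  0.0454]
```

>>> jog_arm(moves=[[[0,0.0035,0,0,0.8],[0,0,0.015,0,0.8],[0,0,0.015,0,0.8],[0,0,0.008,0,0.8],[0,0,0,0,0.8]]])

```text
time_s: 6.75
ee_pos: [0.5977, -0.0355, 0.1184]
tcp_rot: [0.14, 0.99, 0.0, -0.001]
contact_force: [0.1, 1.2, -1.5]
finger_gap: 0.342
finger_force: 20.0
```

```bash
python3 - <<'E'
from h import *
s,e,y=st();print(e,y,s["contact_force"].round(2),to([.5984,-.0342,.1108]))
S=optics.get_image("scene")[:,:,::-1]
f=lambda im,u,v:cv2.convertScaleAbs(cv2.resize(im[v-40:v+40,u-50:u+50],(800,600),interpolation=cv2.INTER_CUBIC),alpha=1.4)
cv2.imwrite("pics/p1.png",f(S,255,205)); print(proj("scene",np.array([e[0],e[1],.1])))
E
```

```text
[ 0.59765096 -0.03546758  0.11837311] 163.89761486967484 [ 0.12  1.17 -1.5 ] [-0.0004  0.0014  0.0076]
[253.99345927 213.21307361]
```

View pics/p1.png

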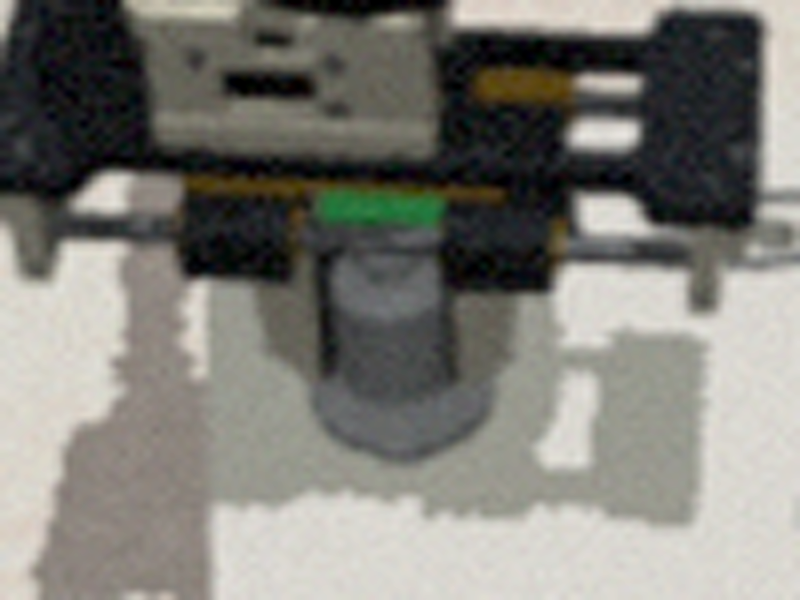

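The weight hangs just above the pan, with its axis at crop x≈390 against the pan centre at about 403, i.e. roughly 3 mm towards -y. Shift and lower.

>>> jog_arm(moves=[[[0,0.003,0,0,0.8],[0,0,0.004,0,0.8],[0,0,0.002,0,0.8],[0,0,0.001,0,0.8],[0,0,0,0,0.8]]])

```text
time_s: 7.3
ee_pos: [0.5992, -0.0318, 0.1126]
tcp_rot: [0.139, 0.99, 0.0, -0.0]
contact_force: [0.1, 0.5, -1.2]
finger_gap: 0.349
finger_force: 20.0
```

```bash
python3 - <<'E'
from h import *
s,e,y=st();print(e,y,s["contact_force"].round(2),to([.5984,-.0342,.1108]))
E
```

```text
[ 0.59919238 -0.03184116  0.11257858] 163.97336956235367 [ 0.13  0.49 -1.24] [ 0.0001 -0.0025  0.0018]
```

>>> jog_arm(moves=[[[0,0,0.001,0,0.8],[0,0,0,0,0.8],[0,0,0.001,0,0.8],[0,0,0,0,0.8]]])

```text
time_s: 7.7
ee_pos: [0.5993, -0.0319, 0.1107]
tcp_rot: [0.139, 0.99, 0.0, 0.0]
contact_force: [-0.2, -0.4, -1.0]
finger_gap: 0.343
finger_force: 20.0
```

>>> jog_arm(moves=[[[0,0,0.001,0,0.8],[0,0,0,0,0.8],[0,0,0,0,0.8]]])

```text
time_s: 8.0
ee_pos: [0.5994, -0.0319, 0.1107]
tcp_rot: [0.139, 0.99, 0.0, 0.0]
contact_force: [-2.7, 0.0, 4.9]
finger_gap: 0.346
finger_force: 20.0
```

Contact (+5 N). Releasing gently.

>>> jog_arm(moves=[[[0,0,-0.0005,0,0.64],[0,0,0,0,0.62],[0,0,0,0,0.58],[0,0,0,0,0.5],[0,0,0,0,0.4]]])

```text
time_s: 8.5
ee_pos: [0.5993, -0.0319, 0.1101]
tcp_rot: [0.139, 0.99, 0.0, -0.0]
contact_force: [0.2, 0.7, -0.3]
finger_gap: 0.54
finger_force: 0.0
```

>>> jog_arm(moves=[[[0,0,0,0,0.4],[0,0,-0.02,0,0.4],[0,0,-0.03,0,0.4],[0,0,-0.04,0,0.4],[0,0,-0.04,0,0.4]]])

```text
time_s: 9.0
ee_pos: [0.5989, -0.0319, 0.2413]
tcp_rot: [0.139, 0.99, 0.0, -0.001]
contact_force: [0.8, -0.9, -0.6]
finger_gap: 0.602
finger_force: 0.0
```

```bash
python3 - <<'E'
from h import *
s,e,y=st();print(e,y,s["finger_gap"]*92,s["contact_force"].round(2),to([.4541,.3523,.24]))
S=optics.get_image("scene")[:,:,::-1]
cv2.imwrite("pics/p2.png",cv2.convertScaleAbs(cv2.resize(S[140:290,130:330],(800,600),interpolation=cv2.INTER_CUBIC),alpha=1.4))
E
```

```text
[ 0.59890715 -0.03186158  0.24126895] 163.96815243138897 55.40866350831093 [ 0.77 -0.91 -0.58] [0.2453 0.3292 0.0015]
```

View pics/p2.png

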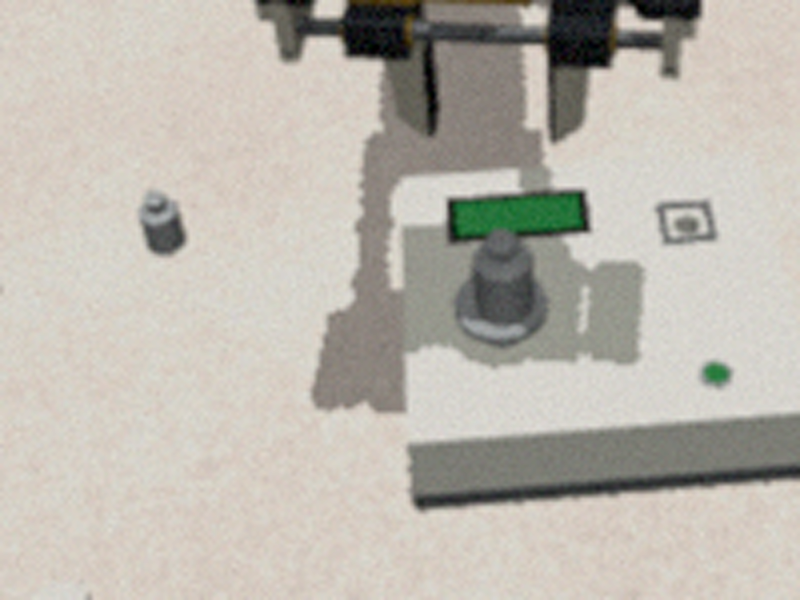

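The weight stands upright and centred on the pan (502,280), released. Now for the stylus.

>>> jog_arm(moves=[[[0.02,0.027,0,0,0.4],[0.025,0.0335,0,0,0.4],[0.025,0.0335,0,0,0.4],[0.025,0.0335,0,0,0.4],[0.025,0.0335,0,0,0.4]]])

```text
time_s: 9.55
ee_pos: [0.5276, 0.1573, 0.2402]
tcp_rot: [0.14, 0.99, 0.0, 0.0]
contact_force: [0.0, 0.6, 0.9]
finger_gap: 0.601
finger_force: 0.0
```

>>> jog_arm(moves=[[[0.025,0.0335,0,0,0.4],[0.025,0.0335,0,0,0.4],[0.025,0.0335,0,0,0.4],[0.025,0.0335,0,0,0.4],[0.025,0.0335,0,0,0.4]]])

```text
time_s: 10.05
ee_pos: [0.4537, 0.353, 0.2402]
tcp_rot: [0.139, 0.99, 0.0, 0.0]
contact_force: [0.0, -0.2, 0.4]
finger_gap: 0.6
finger_force: 0.0
```

>>> jog_arm(moves=[[[0,0,0,-8.5,0.4],[0,0,0,-8.5,0.4],[0,0,0,-1,0.4],[0,0,0,0,0.4]]])

```text
time_s: 10.45
ee_pos: [0.4545, 0.3513, 0.2401]
tcp_rot: [-0.016, 1.0, -0.0, -0.0]
contact_force: [0.3, 0.5, 0.9]
finger_gap: 0.602
finger_force: 0.0
```

```bash
python3 - <<'E'
from h import *
s,e,y=st();print(e,y,s["joint_pos"].round(2),to([.4541,.3523,.14]))
E
```

```text
[0.45452553 0.3513449  0.24009531] -178.21622358825212 [ 0.52  0.43  1.38  0.    1.32 -1.08] [0.0004 0.001  0.1001]
```

>>> jog_arm(moves=[[[0,0,0.045,0,0.4],[0,0,0.045,0,0.4],[0,0,0.035,0,0.4],[0,0,0.02,0,0.4],[0,0,0.01,0,0.4]]])

```text
time_s: 10.95
ee_pos: [0.4538, 0.3505, 0.0831]
tcp_rot: [-0.015, 1.0, -0.001, -0.002]
contact_force: [-1.2, -0.4, -0.1]
finger_gap: 0.601
finger_force: 0.0
```

>>> jog_arm(moves=[[[0,0,0,0,0.4],[0,0,0,0,0.4]]])

```text
time_s: 11.15
ee_pos: [0.4553, 0.3517, 0.0863]
tcp_rot: [-0.017, 1.0, 0.0, 0.001]
contact_force: [-0.5, 0.8, 0.5]
finger_gap: 0.6
finger_force: 0.0
```

```bash
python3 - <<'E'
from h import *
s,e,y=st();print(e,y,s["contact_force"].round(2),to([.4541,.3523,.077]))
S=optics.get_image("scene")[:,:,::-1]
cv2.imwrite("pics/s1.png",cv2.convertScaleAbs(cv2.resize(S[115:190,345:445],(800,600),interpolation=cv2.INTER_CUBIC),alpha=1.6))
E
```

```text
[0.45531077 0.3517173  0.08631855] -178.108998103079 [-0.48  0.76  0.5 ] [0.0012 0.0006 0.0093]
```

View pics/s1.png

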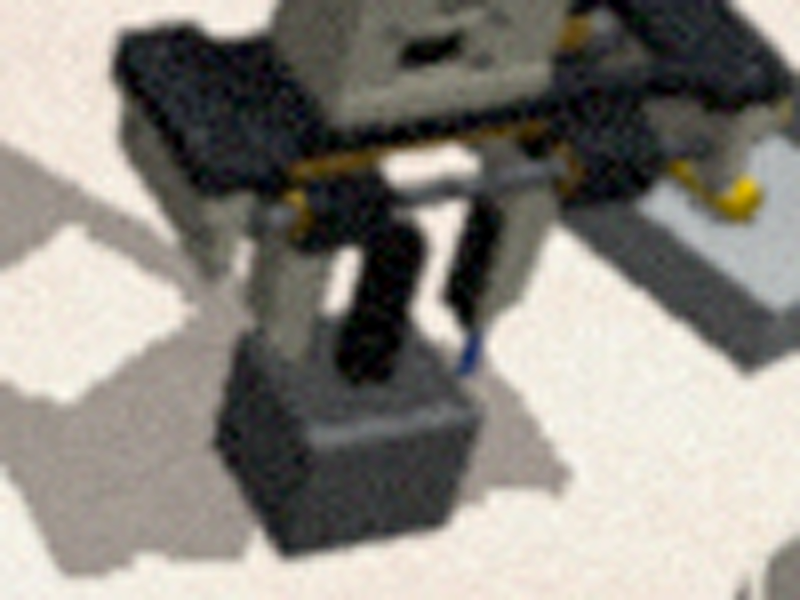

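The black handle stands between the fingers (crop (380,300)), with the blue one behind them. Lower slightly, grip firmly, then check.

>>> jog_arm(moves=[[[0.001,0,0.004,0,0.4],[0,0,0.004,0,0.5],[0,0,0,0,0.6],[0,0,0,0,0.7],[0,0,0,0,0.8]]], grip_force=40)

```text
time_s: 11.7
ee_pos: [0.4536, 0.3515, 0.0774]
tcp_rot: [-0.017, 1.0, 0.0, 0.0]
contact_force: [0.4, -0.8, 0.0]
finger_gap: 0.3
finger_force: 0.0
```

>>> jog_arm(moves=[[[0,0,0,0,0.9],[0,0,0,0,1],[0,0,0,0,1],[0,0,0,0,1],[0,0,0,0,1]]])

```text
time_s: 12.2
ee_pos: [0.4536, 0.3515, 0.0773]
tcp_rot: [-0.017, 1.0, 0.0, 0.0]
contact_force: [-0.5, 0.6, 0.1]
finger_gap: 0.174
finger_force: 40.0
```

```bash
python3 - <<'E'
from h import *
s,e,y=st();print(e,y,s["finger_gap"]*92,s["finger_force"],s["contact_force"].round(2),s["ft_torque"].round(2),to([.4541,.3523,.077]))
E
```

```text
[0.45360056 0.35148381 0.07732736] -178.03298754294113 15.975670551891655 39.99957740306854 [-0.54  0.64  0.13] [ 0.04 -0.01 -0.03] [-0.0005  0.0008  0.0003]
```

>>> jog_arm(moves=[[[0,0,-0.015,0,1],[0,0,-0.025,0,1],[0,0,-0.03,0,1],[0,0,-0.03,0,1],[0,0,-0.02,0,1]]])

```text
time_s: 12.7
ee_pos: [0.4539, 0.3517, 0.1994]
tcp_rot: [-0.017, 1.0, 0.001, 0.001]
contact_force: [0.4, 1.2, -0.9]
finger_gap: 0.172
finger_force: 40.0
```

```bash
python3 - <<'E'
from h import *
s,e,y=st();print(e,y,s["finger_gap"]*92,s["finger_force"],s["contact_force"].round(2),to([.5366,.089,.197]))
E
```

```text
[0.45391855 0.35168328 0.19941644] -178.02958173190584 15.866615976916664 39.99958276748657 [ 0.42  1.19 -0.86] [-0.0736 -0.2654  0.0023]
```

>>> jog_arm(moves=[[[-0.007,-0.025,0,0,1],[-0.0085,-0.03,0,0,1],[-0.0085,-0.03,0,0,1],[-0.0085,-0.03,0,0,1],[-0.0085,-0.03,0,0,1]]])

```text
time_s: 13.2
ee_pos: [0.4996, 0.2067, 0.1972]
tcp_rot: [-0.017, 1.0, 0.0, -0.0]
contact_force: [0.6, 0.0, -0.4]
finger_gap: 0.175
finger_force: 40.0
```

>>> jog_arm(moves=[[[-0.0085,-0.03,0,0,1],[-0.0085,-0.03,0,0,1],[-0.008,-0.03,0,0,1],[-0.0075,-0.03,0,0,1],[0,0,0,0,1]]])

```text
time_s: 13.7
ee_pos: [0.5369, 0.0859, 0.1971]
tcp_rot: [-0.015, 1.0, -0.001, 0.0]
contact_force: [0.0, 0.8, -0.3]
finger_gap: 0.177
finger_force: 40.0
```

>>> jog_arm(moves=[[[0,0,0.02,0,1],[0,0,0.02,0,1],[0,0,0.01,0,1],[0,0,0,0,1],[0,0,0,0,1]]])

```text
time_s: 14.2
ee_pos: [0.5363, 0.0895, 0.1477]
tcp_rot: [-0.017, 1.0, 0.0, 0.0]
contact_force: [0.7, 0.7, -0.8]
finger_gap: 0.169
finger_force: 40.0
```

```bash
python3 - <<'E'
from h import *
s,e,y=st();print(e,y,s["tcp_rot"],s["contact_force"].round(2),to([.5366,.089,.145]))
im={}
for n in("top","scene"): im[n]=optics.get_image(n)[:,:,::-1]
f=lambda im,u,v:cv2.convertScaleAbs(cv2.resize(im[v-37:v+38,u-25:u+25],(400,600),interpolation=cv2.INTER_CUBIC),alpha=1.5)
cv2.imwrite("pics/a1.png",np.hstack([f(im["top"],246,222),f(im["scene"],301,190)]))
t=np.array([e[0],e[1],e[2]-.0713]);print("tip",t,proj("scene",t),"hole",proj("scene",[.5366,.089,.065]))
E
```

```text
[0.53629129 0.08948937 0.14768684] -178.0044083484991 [-1.74139417e-02  9.99848338e-01  7.37437555e-05  2.22455795e-04] [ 0.68  0.72 -0.79] [-0.0003 -0.0005  0.0027]
tip [0.53629129 0.08948937 0.07638684] [301.83113525 191.83569397] hole [301.42668149 195.25070272]
```

View pics/a1.png

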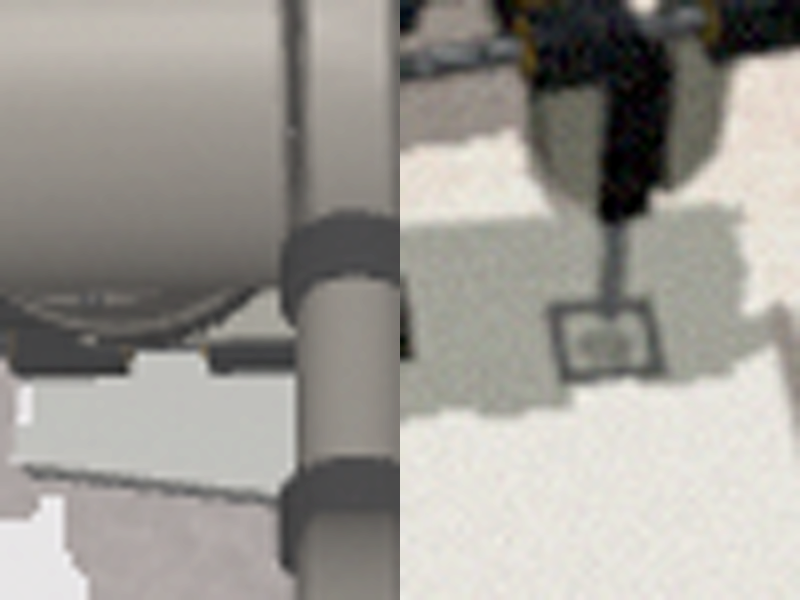

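The tip (scene crop (612,315)) and the hole centre (607,341) match their predicted pixels within about 0.5 px, so the stylus is aligned. Descend.

>>> jog_arm(moves=[[[0,-0.0005,0.006,0,1],[0,0,0.008,0,1],[0,0,0.008,0,1],[0,0,0.006,0,1],[0,0,0,0,1]]])

```text
time_s: 14.8
ee_pos: [0.5354, 0.0886, 0.1179]
tcp_rot: [-0.017, 1.0, 0.0, -0.001]
contact_force: [-0.3, 0.1, -0.5]
finger_gap: 0.172
finger_force: 40.0
```

>>> jog_arm(moves=[[[0,0,0.003,0,1],[0,0,0.003,0,1],[0,0,0.002,0,1],[0,0,0,0,1],[0,0,0,0,1]]])

```text
time_s: 15.3
ee_pos: [0.5363, 0.0886, 0.1116]
tcp_rot: [-0.017, 1.0, 0.0, 0.0]
contact_force: [-0.2, 0.2, 2.4]
finger_gap: 0.172
finger_force: 40.0
```

```bash
python3 - <<'E'
from h import *
s,e,y=st();print(e,s["finger_gap"]*92,s["contact_force"].round(2),to([.5366,.089,.1087]))
E
```

```text
[0.53634179 0.08863124 0.11155765] 15.82219791786273 [-0.18  0.24  2.35] [-0.0003  0.0004  0.0029]
```

>>> jog_arm(moves=[[[0,0,0.001,0,1],[0,0,0.001,0,1],[0,0,0.0005,0,1],[0,0,0,0,1],[0,0,0,0,1]]])

```text
time_s: 15.8
ee_pos: [0.5363, 0.0886, 0.1089]
tcp_rot: [-0.017, 1.0, 0.0, 0.0]
contact_force: [-0.1, -0.6, 5.1]
finger_gap: 0.169
finger_force: 40.0
```

```bash
python3 - <<'E'
from h import *
for i in range(3):
    s,e,y=st();print(e,s["finger_gap"]*92,s["contact_force"].round(2));optics.get_image("scene")
E
```

```text
[0.5363334  0.08861358 0.10889535] 15.543146646560965 [-0.07 -0.6   5.1 ]
[0.53634251 0.08863683 0.10889729] 16.232048313710035 [-0.06 -0.65  3.58]
[0.53631171 0.08861294 0.10885182] 15.981510959624925 [0.25 0.   4.71]
```

>>> jog_arm(moves=[[[0,0,0.0005,0,1],[0,0,0,0,1],[0,0,0,0,1]]])

```text
time_s: 16.25
ee_pos: [0.5363, 0.0886, 0.1083]
tcp_rot: [-0.017, 1.0, 0.0, 0.0]
contact_force: [0.5, 0.1, 3.8]
finger_gap: 0.175
finger_force: 40.0
```

```bash
python3 - <<'E'
from h import *
for i in range(5):
    s,e,y=st();print(e,s["finger_gap"]*92,s["contact_force"].round(2));im=optics.get_image("scene")
cv2.imwrite("pics/f.png",cv2.convertScaleAbs(cv2.resize(im[140:290,180:380,::-1],(800,600),interpolation=cv2.INTER_CUBIC),alpha=1.4))
E
```

```text
[0.53629926 0.08861123 0.10831088] 16.054483088065112 [0.54 0.09 3.84]
[0.53626452 0.08862377 0.10829564] 15.929838510721936 [1.11 0.05 4.59]
[0.53627963 0.08862587 0.10831518] 15.570422992893667 [ 1.37 -0.11  4.84]
[0.5363105  0.08861995 0.10832871] 16.03179872297728 [ 0.91 -0.49  4.83]
[0.53627948 0.08861524 0.10829429] 15.903301421980514 [1.38 1.34 4.12]
```

View pics/f.png

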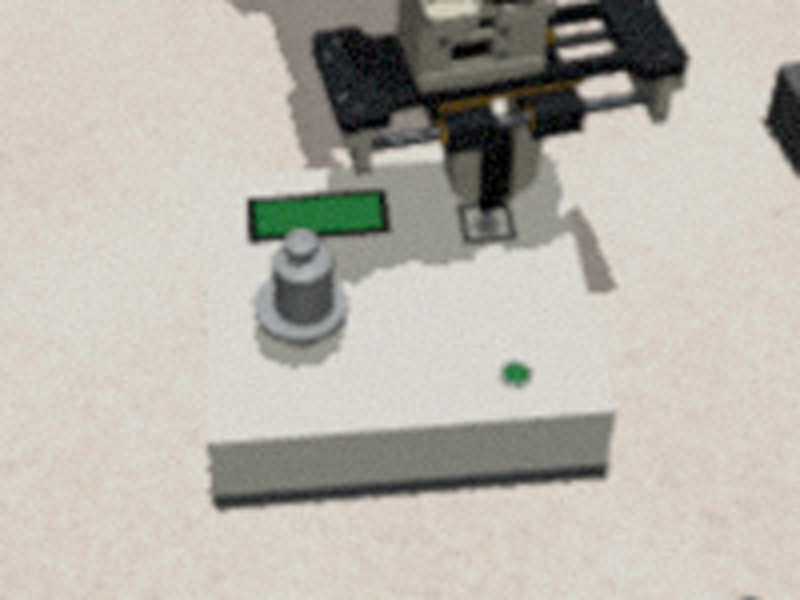

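The weight stands on the pan (300,280) and the stylus is in the hole (487,215). The stop isn't felt yet, so push slightly more.

>>> jog_arm(moves=[[[0,0,0.0005,0,1],[0,0,0,0,1],[0,0,0,0,1]]])

```text
time_s: 16.8
ee_pos: [0.5363, 0.0886, 0.1081]
tcp_rot: [-0.017, 1.0, 0.0, 0.0]
contact_force: [0.6, -0.2, 7.8]
finger_gap: 0.177
finger_force: 40.0
```

```bash
python3 - <<'E'
from h import *
F=[]
for i in range(6):
    s,e,y=st();F.append(np.r_[e[2],s["contact_force"]]);optics.get_image("scene")
print(np.round(np.mean(F,0),4),s["finger_gap"]*92)
E
```

```text
[ 0.1081  0.7482 -0.5613  7.3168] 15.395433374631342
```

The stop is reached: force rose to 7.3 N while the tool moved only 0.2 mm. Handing in.

```bash
python3 -c "
from rig import workorder
print(workorder.close_job())"
```

```text
the job is handed in; nothing more can be done
None
```

I handed the job in at about 17 s: the large weight stands released on the pan, and the gripped stylus holds the calibration button down at its stop (about 7 N); I have no verdict back, and I never touched the other items.

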